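# Open the stone case and hold its gate wide

### The job

On the gem bench, open the grey stone case: squeeze its catch with the two round pins fully home first, then the catch with the two flat tabs, and swing the gate out by its steel post, past the half-open detent until it stands wide open, about square to the case front. Finish while still holding the gate there by its post, because it swings back if let go; leave both catches squeezed home and do not disturb the other things on the bench.

Things in the scene. Friction and masses are not known exactly. Their poses are not given: they have to be found in the camera images.
- case: Grey stone case, fixed; 160 (x) by 200 (y) by 88 mm tall (flat roof), clear rear roof. Origin at table height under its middle, z up. Its gate stands at its own x = +85 mm, facing +x; a 3 mm apron plate lies in front to x = +233. On the roof, both at x = +30 mm, stand two catches: first, a pair of round pins (y below 0); second, a pair of flat tabs (y above 0). 'Case' axes below mean this frame.
- pin_fixed (a point): First catch (round pins): the fixed pin, 10 mm diameter, upright, up to 132 mm above the table. The point is on its axis at z = 115 mm, at case (30, -65) mm. On the roof within 40 mm of the pair nothing else stands higher than 104 mm, but the gate's post (up to 142 mm) is 55 mm in front.
- pin_slide (a point): First catch: the sliding pin, same size, 32 mm from the fixed one (axis to axis) towards the case's +y. The point is on its axis at z = 115 mm and moves with it. Squeezing the pins together slides it to the fixed pin: outer faces 42 mm apart when out, 30 mm when home. A steel bar up to z = 97 mm runs from its foot to the gate.
- tab_fixed (a point): Second catch (flat tabs): the fixed tab, 8 mm thick in the case's y, 24 mm wide in x, up to z = 132 mm. The point is at its middle at z = 115 mm, at case (30, 32) mm. The gap between the tab's face and the first catch's sliding pin is 56 mm.
- tab_slide (a point): Second catch: the sliding tab, same size, 34 mm from the fixed one (middle to middle) towards the case's +y; the point, at its middle at z = 115 mm, moves with it. Outer faces are 42 mm apart when out, 30 mm when squeezed home. A low steel plate in front of the tabs (8 mm high on the roof, up to z = 97 mm) belongs to it.
- catch_round (a joint): Travel of the first catch's sliding pin, m: about 0 = out (it locks the gate), 0.012 = squeezed home against its stop; moves towards the case's -y. Needs about 5 N and stays wherever it is left. Its steel nose is clear of the gate from about 0.009.
- catch_flat (a joint): Travel of the second catch's sliding tab, m: about 0 = out (it locks the gate), 0.012 = squeezed home against its stop; moves towards the case's -y. Needs about 5 N and stays wherever it is left. Its nose is clear of the gate from about 0.009.
- gate_hinge (a point): Point on the gate's upright hinge line, at case (85, 85) mm, 118 mm above the table (level with post_mid).
- post_mid (a point): Middle of the gate's steel handle post, where to pinch it: an upright round bar, 14 mm diameter, standing on the gate's top edge from 82 to 142 mm above the table, 160 mm from the hinge line. The point is on its axis 118 mm above the table and moves with the gate.
- gate (a joint): Swing of the gate (170 mm wide, 10 to 82 mm above the table, two small lugs up to 104), rad: 0 shut; grows anticlockwise from above, the post going out to the case's +x; stop at 1.65. A closer spring pulls it shut (about 2 N at the post when wide). A sprung ball in the apron is a detent near 0.75 (about 5 N at the post to pass); let go beyond it, the gate falls back to about 0.84, half open.
- loupe: Bystander: black loupe ring, 38 mm across, 14 mm high, on the rear of the case's roof. Origin under its middle.
- jar: Bystander: small closed glass jar, 44 mm across, 50 mm tall, beside the case. Origin under its middle.
- ring_box: Bystander: dark box, 55 by 55 by 40 mm. Origin under its middle.
- brush: Bystander: brush 160 mm long lying flat along its own x. Origin under its middle.
- stone_tray: Bystander: white six-compartment tray of stones, 120 by 160 by 22 mm. Origin under its middle.
- cup: Bystander: white cup, 52 mm across, 45 mm tall. Origin under its middle.
- weight: Bystander: brass weight, 32 mm across, 38 mm tall. Origin under its middle.

How it is judged:
On the way, in this order (a step that is already met when the one before it is completed fails the run):
1. the round-pin catch is squeezed home while the flat-tab catch is still out (value of joint catch_round above 0.01 m and value of joint catch_flat below 0.005 m), for 0.1 s.
2. then the flat-tab catch is squeezed home too, with the gate still shut (value of joint each of catch_round, catch_flat above 0.01 m and value of joint gate below 0.3 rad), for 0.1 s.
3. the gate is drawn past its detent and stands wide, held by its post (value of joint gate above 1.25 rad and contact force between the fingers and post above 1 N), for 0.2 s.
At the end, for the whole second after the job is handed in: The gate stands still (slower than 0.1 rad/s) at more than 1.25 rad (72 degrees) while the fingers bear on its post with more than 1 N, and both catches are at least 10 of 12 mm home (all of step 3 and value of joint gate below 1.66 rad and velocity of joint gate between -0.1 and 0.1 rad/s and value of joint each of catch_round, catch_flat above 0.01 m); the arm keeps its last pose, push and grip.
It fails at once if a bystander is moved more than 30 mm (distance of any of loupe, jar, ring_box, brush, stone_tray, cup, weight from where it was at the start of the episode above 0.03 m).
It also fails if it takes over 51 s, if anything falls off the work surface, if the arm or the gripper's body presses on something with over 40 N, if the wrist force passes 120 N, or if a joint passes its speed limit or range.

### The arm

A 6-joint arm with a two-finger parallel gripper is mounted at the origin on the work surface. World frame = base frame: x ahead of the robot, y to its left, z up, the work surface at z = 0. Lengths are in m, angles in rad, forces in N, time in s.
With the tool pointing down it reaches from about 0.275 to 0.85 m from the base axis. Payload 5.2 kg.
Tool frame: the origin (TCP) lies at the very end of the fingers, on their centre line; the grasp point (between the pads) lies 19 mm behind it; y points along the fingers, x is the direction in which the jaws open and shut, and the axes are right-handed (so a half turn about y gives the same grasp; the last joint's range is limited). The gripper opens to 85 mm and grips with 20 to 120 N. Pads are 22 mm wide; open, the fingers measure 114 mm over their backs; the gripper's body (76 mm by 85 mm) begins 54 mm behind the grasp point. The pads swing forward as they close: fully open they stand 13 mm farther back than shut.
Start: joints at [-1.528, 0.259, 1.535, -0, 1.348, -0.203], TCP at [0.134, -0.533, 0.231] pointing down, gripper open.
Joint ranges: [-3.14, 3.14], [-0.91, 2.08], [0.19, 2.58], [-1.22, 4.36], [0.22, 2.71], [-3.12, 3.12]. Speed limits (rad/s): [2.57, 2.57, 3.14, 3.14, 3.14, 3.14].

### API

Orientations are given as a unit quaternion [x, y, z, w].
In Python, from plant import sense, capture, hand_in gives the robot as it stands.
- The arm moves only by the shell command python3 -m pendant 'ROWS' [FORCE]. ROWS is JSON, a list of rows, each a list of 7 numbers: the shift along the tool's x, y, z in m, then the turn, a rotation vector about the tool's x, y, z in degrees, then the finger opening in m, from 0 to 0.0854. In form: [[dx, dy, dz, wx, wy, wz, grip], ...]. A call has 1 to 12 rows; each row shifts and turns the commanded pose from where the row before left it, along the tool's axes as they then stand; what a row does not reach is not made up. A row lasts 1/10 s, in which the tool goes at most 50 mm and 8.59 degrees, less where a joint would pass 70% of its speed; a pose out of reach is approached as far as the arm can. A call is refused whole if a number of a shift passes 0.05 or a number of a turn 8.59, either way. A call with a gripper value outside its range is refused whole. The fingers move at their own pace and stop on an object; FORCE is the grip in N (left out, the last holds). Time passes only in rows, so rows that do not move let the fingers close. It gives the time, the measured TCP pose, the force and the opening at its end, in the units of the state.
- sense(): the state, without advancing time (a new reading comes with each control period).
- capture(name): name is "side" or "top" or "wrist"; returns a dict with "image" (480x640x3 uint8, red, green, blue), "depth" (480x640 float32, m along the optical axis (not along the pixel's ray), 0 where there is no reading), "camera_matrix" (3x3 intrinsics, pixels), "D" ([k1, k2, p1, p2, k3] as OpenCV has them; the pictures are not rectified), "rvec" (rotation vector, rad) and "tvec" (3), from world to camera coordinates, as OpenCV has them. Camera axes: x right, y down, z forward; pixel columns grow to the right and rows downward; lengths in m; the calibration is good to about 2 mm. A picture is of the moment at which its call begins.
- hand_in(): hands the job in, once; it reports no verdict.
The state is a dict: "time": time; "qpos": joint angles; "dq": joint speeds; "joint_efforts": joint torques, N m; "ee_pos": TCP position; "eef_rot": TCP orientation; "contact_force": force on the tool from outside, world axes, zero at the start; "wrist_torque": the same for the moment, N m; "width": finger opening in m.
Only numpy, scipy, OpenCV 4.12 (cv2) and the standard library are available. Lean on these libraries where they do the work, as an engineer would, in place of code of your own. Each camera call takes 0.05 s, during which the arm holds its last target.

## Working session

There is one attempt and no reset: what is moved stays moved. The work goes in short steps, Python scripts to look and compute and a shell command to move; the robot and the scene stay as the last step left them, time stands still between calls to the robot, and variables do not carry over. Pictures are saved under pics/ and viewed, and the job is handed in when it is done.

```bash
ls; mkdir -p pics; python3 - <<'E'
from plant import sense,capture
import cv2,numpy as np
for n in("top","side"):
    c=capture(n); cv2.imwrite(f"pics/{n}0.png",c["image"][:,:,::-1]); np.savez(f"{n}0.npz",**c)
    R=cv2.Rodrigues(np.array(c["rvec"],float))[0]; print(n,(-R.T@np.array(c["tvec"]).ravel()).round(3),c["camera_matrix"],c["D"])
s=sense();print(s)
E
```

```text
pics
top [ 0.35  -0.017  1.06 ] [[465.97563732   0.         310.75932684]
 [  0.         465.97563732 231.80212523]
 [  0.           0.           1.        ]] [-0.00433235  0.          0.          0.          0.        ]
side [-0.06   0.685  0.973] [[547.98675653   0.         318.55935999]
 [  0.         547.98675653 241.13762199]
 [  0.           0.           1.        ]] [-0.10822243  0.          0.          0.          0.        ]
{'time': 0.1, 'qpos': array([-1.52779899e+00,  2.59233383e-01,  1.53600543e+00,  2.42318053e-05,
        1.34803329e+00, -2.02789171e-01]), 'dq': array([ 0.0014857 , -0.00182622, -0.00210424,  0.00027565, -0.0020749 ,
       -0.00106561]), 'joint_efforts': array([ 2.55297906e-03, -4.46968889e+01, -2.91245109e+01, -2.74340728e-04,
        6.29518341e-03,  1.77085764e-05]), 'ee_pos': array([ 0.13384053, -0.53295204,  0.23056487]), 'eef_rot': array([-0.55706232,  0.43531698, -0.43455968,  0.55797722]), 'contact_force': array([ 0.51914587,  0.82720023, -0.00493535]), 'wrist_torque': array([ 0.00062313, -0.00162563, -0.01870758]), 'width': 0.08539980783825102}
```

View pics/top0.png

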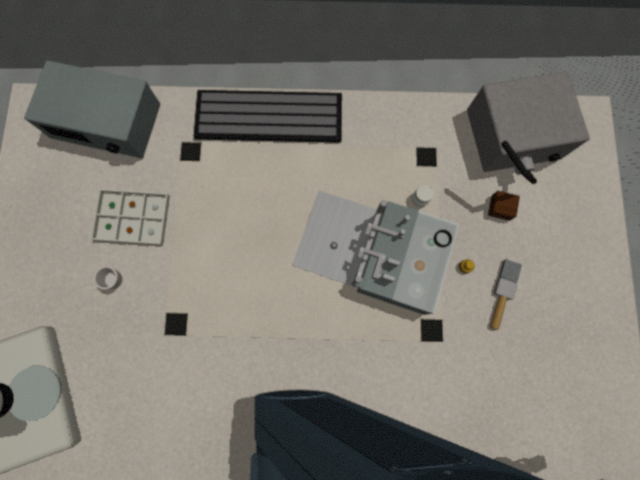

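View pics/side0.png

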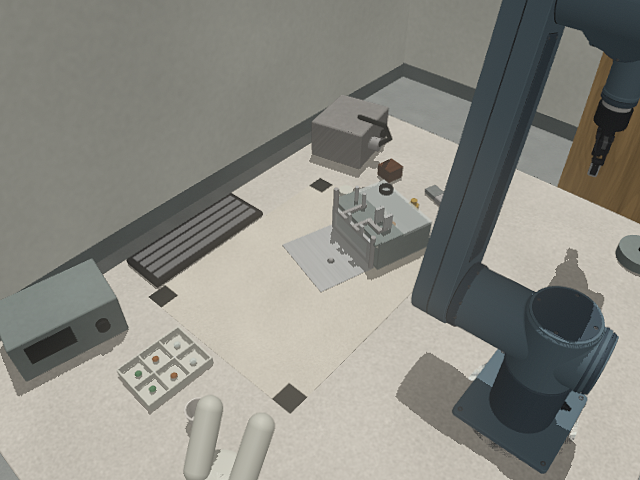

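The top view shows the case around (410,258), with its gate facing image left (world +y). The pins and tabs are near (390,220)–(385,270). I'll enlarge this area.

```bash
python3 - <<'E'
import cv2
i=cv2.imread("pics/top0.png")[180:330,285:485]; cv2.imwrite("pics/tc.png",cv2.resize(i,None,fx=4,fy=4,interpolation=cv2.INTER_CUBIC))
i=cv2.imread("pics/side0.png")[160:300,275:455]; cv2.imwrite("pics/sc.png",cv2.resize(i,None,fx=4,fy=4,interpolation=cv2.INTER_CUBIC))
E
```

```text
(no output)
```

View pics/tc.png

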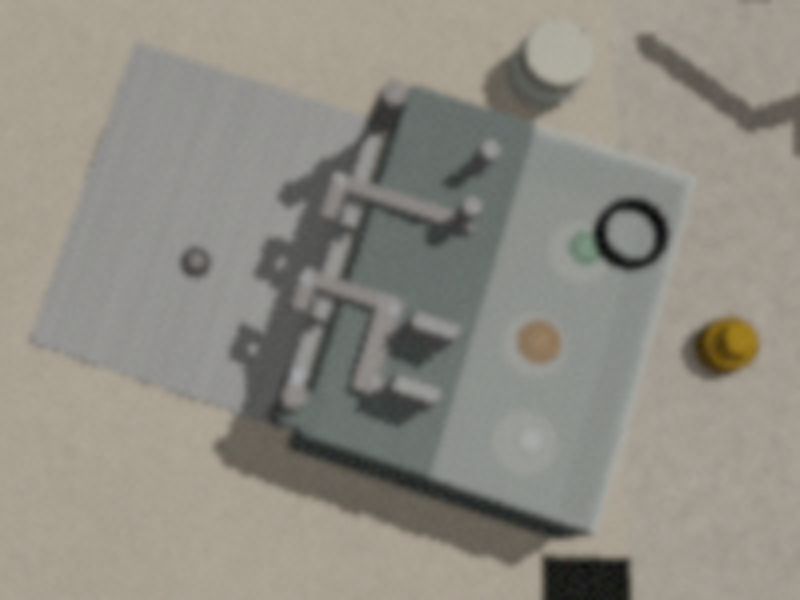

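View pics/sc.png

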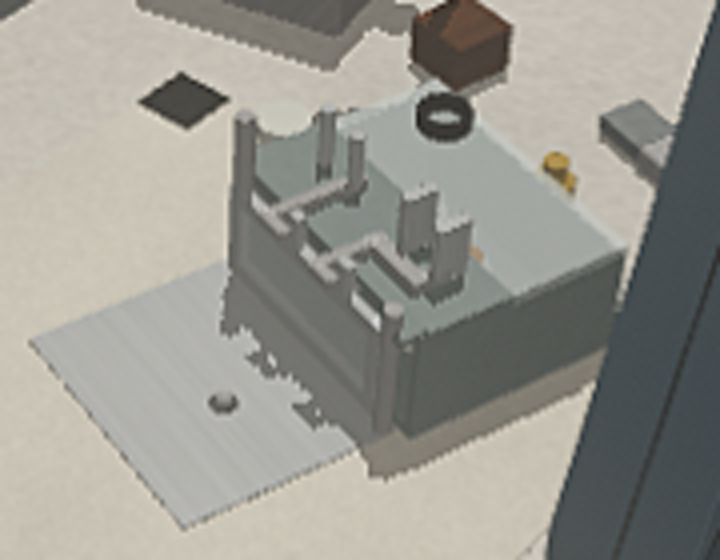

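```bash
cat > h.py <<'E'
import numpy as np,cv2
from scipy.spatial.transform import Rotation as Ro
def ray(c,uv,z):
    K=c["camera_matrix"];D=c["D"];R=cv2.Rodrigues(np.asarray(c["rvec"],float))[0];t=np.asarray(c["tvec"]).ravel()
    p=cv2.undistortPoints(np.array([[uv]],float),K,D)[0,0]; o=-R.T@t; d=R.T@np.array([*p,1.]); return o+d*(z-o[2])/d[2]
def fit(C,W):
    C=np.array(C,float);W=np.array(W)[:,:2];a=C-C.mean(0);b=W-W.mean(0)
    th=np.arctan2((a[:,0]*b[:,1]-a[:,1]*b[:,0]).sum(),(a*b).sum())
    r=np.array([[np.cos(th),-np.sin(th)],[np.sin(th),np.cos(th)]]);t=W.mean(0)-r@C.mean(0)
    return th,t,(C@r.T+t-W)
E
python3 - <<'E'
from h import *
c=np.load("top0.npz")
pts=[("pf",490,148,.132,(.03,-.065)),("ps",470,206,.132,(.03,-.033)),("tf",437,325,.132,(.03,.032)),("ts",415,388,.132,(.03,.066)),("post",398,92,.142,(.085,-.075)),
("rr",692,178,.088,(-.08,-.1)),("rl",592,530,.088,(-.08,.1)),("a1",137,45,.003,(.233,-.1)),("a2",33,342,.003,(.233,.1))]
W=[ray(c,(284.9+u/4-.4,179.9+v/4-.1),z) for _,u,v,z,_ in pts]
for s in (range(4),range(7),range(9)):
    th,t,r=fit([pts[i][4] for i in s],[W[i] for i in s]); print(np.degrees(th),t.round(4)); print((r*1000).round(1).tolist())
E
```

```text
72.51323654526985 [ 0.5186 -0.2172]
[[0.1, 0.3], [0.3, -0.9], [0.0, 0.9], [-0.4, -0.3]]
72.27348032703699 [ 0.5181 -0.2179]
[[-0.4, -0.7], [-0.1, -1.8], [-0.3, 0.2], [-0.7, -0.9], [0.0, 0.2], [2.2, 0.9], [-0.8, 2.1]]
71.86266194037977 [ 0.5184 -0.2185]
[[-0.1, -1.8], [0.3, -2.7], [0.2, -0.2], [-0.1, -1.1], [0.7, -1.1], [1.7, -0.2], [-0.9, 2.3], [4.9, -0.7], [-6.6, 5.5]]
```

```bash
cat >> h.py <<'E'
TH=np.radians(72.4);T=np.array([.5184,-.2173])
CR=np.array([[np.cos(TH),-np.sin(TH)],[np.sin(TH),np.cos(TH)]])
def W(x,y): return CR@np.array([x,y])/1000+T
def st(target=None):
    from plant import sense
    s=sense();R=Ro.from_quat(s["eef_rot"]).as_matrix();p=s["ee_pos"]
    cp=CR.T@(p[:2]-T)*1000
    print("t",s["time"],"tcp",p.round(4),"case mm",cp.round(1),"z",round(p[2]*1000,1),"w",round(s["width"]*1000,1))
    print("q",s["qpos"].round(3),"F",s["contact_force"].round(1),"Fcase",(CR.T@s["contact_force"][:2]).round(1))
    jc=CR.T@R[:2,0]; print("tool x in case ang",np.degrees(np.arctan2(jc[1],jc[0])).round(2),"y",R[:,1].round(4),"z",R[:,2].round(3))
    if target is not None:
        x,y,z=target; g=np.array([*W(x,y),z/1000]); print("need world",g.round(4),"tool shift",(R.T@(g-p)*1000).round(1))
E
python3 -c "
from h import *
for p in [(30,-55),(30,43),(85,-75),(245,85)]: print(W(*p))
st((30,-55,230))"
```

```text
[ 0.57989658 -0.20533462]
[ 0.4864839  -0.17570237]
[ 0.61559074 -0.15895654]
[0.51145942 0.04193315]
t 0.1 tcp [ 0.1338 -0.533   0.2306] case mm [-417.2  271.1] z 230.6 w 85.4
q [-1.528  0.259  1.536  0.     1.348 -0.203] F [ 0.5  0.8 -0. ] Fcase [ 0.9 -0.2]
tool x in case ang -148.32 y [-0.      0.0017 -1.    ] z [0.97  0.243 0.   ]
need world [ 0.5799 -0.2053  0.23  ] tool shift [-209.2    1.1  512.4]
```

```bash
python3 -m pendant '[[0,0,0,0,-7.3,0,0.085],[0,0,0,0,-7.3,0,0.085],[0,0,0,0,-7.3,0,0.085],[0,0,0,0,-7.3,0,0.085],[0,0,0,0,-7.3,0,0.085],[0,0,0,0,-7.3,0,0.085],[0,0,0,0,-7.3,0,0.085],[0,0,0,0,-7.2,0,0.085],[0,0,0,0,0,0,0.085]]' 40; python3 -c "
from h import *
st((30,-55,230))"
```

```text
time: 1.0
ee_pos: [0.1338, -0.5332, 0.2309]
eef_rot: [-0.698, 0.108, -0.108, 0.699]
contact_force: [-0.1, -0.1, 0.1]
width: 0.085
t 1.0 tcp [ 0.1338 -0.5332  0.2309] case mm [-417.4  271.1] z 230.9 w 85.0
q [-1.528  0.259  1.536 -0.     1.348 -1.221] F [-0.1 -0.1  0.1] Fcase [-0.1  0. ]
tool x in case ang -89.96 y [-1.e-04  1.e-03 -1.e+00] z [0.302 0.953 0.001]
need world [ 0.5799 -0.2053  0.23  ] tool shift [326.4   1.2 447.1]
```

```bash
python3 -m pendant '[[0.010,0,0.015,0,0,0,0.085],[0.022,0,0.030,0,0,0,0.085],[0.022,0,0.030,0,0,0,0.085],[0.022,0,0.030,0,0,0,0.085],[0.022,0,0.030,0,0,0,0.085],[0.022,0,0.030,0,0,0,0.085],[0.022,0,0.030,0,0,0,0.085],[0.022,0,0.030,0,0,0,0.085],[0.022,0,0.030,0,0,0,0.085],[0.022,0,0.030,0,0,0,0.085],[0.022,0,0.030,0,0,0,0.085],[0.022,0,0.030,0,0,0,0.085]]' && python3 -m pendant '[[0.022,0,0.030,0,0,0,0.085],[0.022,0,0.030,0,0,0,0.085],[0.022,0,0.030,0,0,0,0.085],[0.010,0,0.012,0,0,0,0.085],[0,0,0,0,0,0,0.085],[0,0,0,0,0,0,0.085]]'; python3 - <<'E'
from h import *
from plant import capture
st((30,-55,230))
for n in("wrist","top"):
    c=capture(n); cv2.imwrite(f"pics/{n}1.png",c["image"][:,:,::-1]); np.savez(f"{n}1.npz",**c)
E
```

```text
time: 2.2
ee_pos: [0.4796, -0.2786, 0.2313]
eef_rot: [-0.698, 0.109, -0.109, 0.699]
contact_force: [0.2, 0.6, -0.2]
width: 0.0851
time: 2.8
ee_pos: [0.5811, -0.2064, 0.231]
eef_rot: [0.699, -0.109, 0.108, -0.699]
contact_force: [0.6, -0.9, -0.6]
width: 0.0851
t 2.8 tcp [ 0.5811 -0.2064  0.231 ] case mm [ 29.3 -56.5] z 231.0 w 85.1
q [-5.220e-01  3.800e-01  1.365e+00 -1.000e-03  1.398e+00 -2.140e-01] F [ 0.6 -0.9 -0.6] Fcase [-0.7 -0.9]
tool x in case ang -90.04 y [-0.0013 -0.     -1.    ] z [ 0.303  0.953 -0.   ]
need world [ 0.5799 -0.2053  0.23  ] tool shift [-1.5  1.   0.7]
```

View pics/wrist1.png

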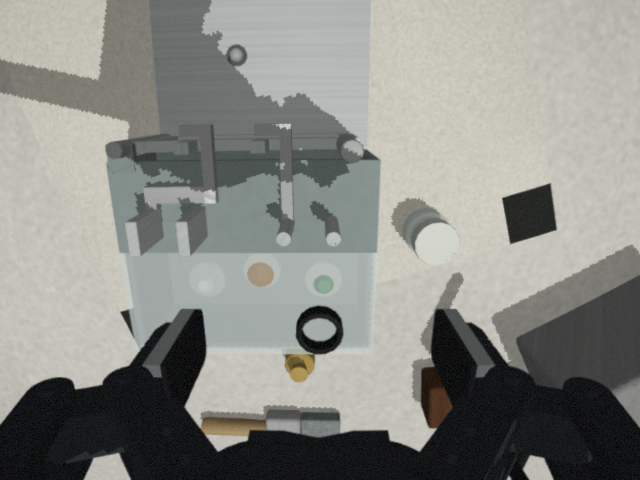

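The wrist view shows the case square to the image, with the pin tops near (284,240) and (334,240), the tabs near (135,236) and (185,236), and the post near (352,147). I'll enlarge this for a second fix on the pose.

```bash
python3 - <<'E'
import cv2
i=cv2.imread("pics/wrist1.png")[120:280,100:390]; cv2.imwrite("pics/wc.png",cv2.resize(i,None,fx=2.75,fy=2.75,interpolation=cv2.INTER_CUBIC))
E
```

```text
(no output)
```

View pics/wc.png

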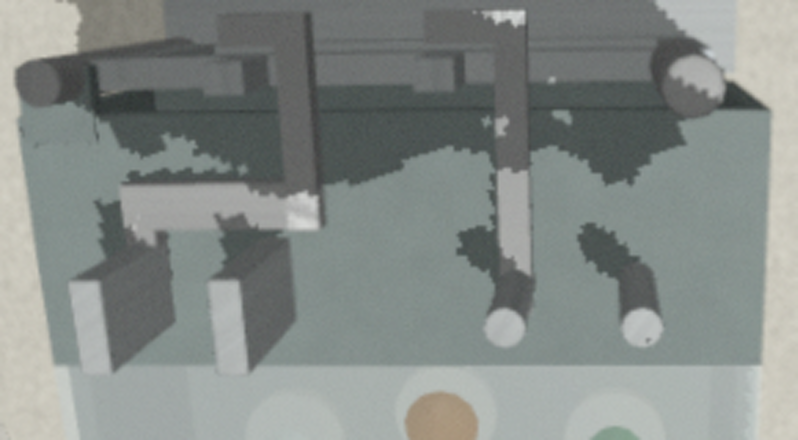

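```bash
python3 - <<'E'
from h import *
c=np.load("wrist1.npz")
pts=[("pf",642,328,.132,(.03,-.065)),("ps",505,328,.132,(.03,-.033)),("tf",231,327,.132,(.03,.032)),("ts",93,327,.132,(.03,.066)),("post",694,86,.142,(.085,-.075))]
Wd=[ray(c,(100+u/2.75-.3,120+v/2.75-.3),z) for _,u,v,z,_ in pts]
for p,w in zip(pts,Wd): print(p[0],(CR.T@(w[:2]-T)*1000).round(1),np.array(p[4])*1000)
th,t,r=fit([p[4] for p in pts],Wd); print(np.degrees(th),t.round(4)); print((r*1000).round(1).tolist())
E
```

```text
pf [ 29.3 -66.4] [ 30. -65.]
ps [ 29.3 -34.6] [ 30. -33.]
tf [29.7 29.7] [30. 32.]
ts [29.7 63.2] [30. 66.]
post [ 85.4 -76.4] [ 85. -75.]
72.55167401759212 [ 0.5202 -0.2182]
[[0.7, 0.3], [0.4, 0.3], [-0.4, 0.0], [-0.9, 0.0], [0.2, -0.7]]
```

```bash
sed -i 's/^TH=.*/TH=np.radians(72.5);T=np.array([.5194,-.2178])/' h.py; python3 -c "
from h import *
st((30,-55,106))"
```

```text
t 2.9 tcp [ 0.5807 -0.2073  0.2313] case mm [ 28.4 -55.4] z 231.3 w 85.2
q [-5.230e-01  3.790e-01  1.365e+00 -1.000e-03  1.398e+00 -2.140e-01] F [-0.5 -0.3 -0.3] Fcase [-0.5  0.4]
tool x in case ang -90.21 y [-8.e-04 -1.e-04 -1.e+00] z [ 0.304  0.953 -0.   ]
need world [ 0.5809 -0.2057  0.106 ] tool shift [ -0.3 125.3   1.6]
```

```bash
python3 -m pendant '[[0,0.015,0.001,0,0,0,0.085],[0,0.025,0,0,0,0,0.085],[0,0.025,0,0,0,0,0.085],[0,0.025,0,0,0,0,0.085],[0,0.02,0,0,0,0,0.085],[0,0.015,0,0,0,0,0.085],[0,0,0,0,0,0,0.085],[0,0,0,0,0,0,0.085]]'; python3 - <<'E'
from h import *
from plant import capture
st((30,-55,106))
for n in("wrist",):
    c=capture(n); cv2.imwrite(f"pics/{n}2.png",c["image"][:,:,::-1])
E
```

```text
time: 3.7
ee_pos: [0.5815, -0.2067, 0.1068]
eef_rot: [0.699, -0.109, 0.109, -0.699]
contact_force: [-0.2, -0.0, 0.6]
width: 0.0854
t 3.7 tcp [ 0.5815 -0.2067  0.1068] case mm [ 29.3 -55.9] z 106.8 w 85.4
q [-0.522  0.48   1.528 -0.     1.134 -0.213] F [-0.2 -0.   0.6] Fcase [-0.1  0.2]
tool x in case ang -90.21 y [-1.e-04 -1.e-04 -1.e+00] z [ 0.304  0.953 -0.   ]
need world [ 0.5809 -0.2057  0.106 ] tool shift [-0.9  0.8  0.7]
```

View pics/wrist2.png

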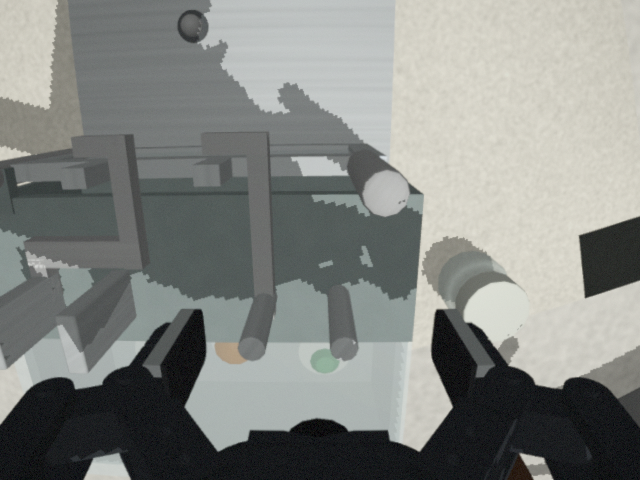

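The left finger stands between the tabs and the sliding pin, and the right finger is outside the fixed pin. The pin tops are at (253,347) and (343,347), and the jaw centre is near x=320. I'll close now.

```bash
python3 -m pendant '[[0,0,0,0,0,0,0.06],[0,0,0,0,0,0,0.045],[0,0,0,0,0,0,0.038],[0,0,0,0,0,0,0.034],[0,0,0,0,0,0,0.031],[0,0,0,0,0,0,0.029],[0,0,0,0,0,0,0.028],[0,0,0,0,0,0,0.027]]' 40; python3 - <<'E'
from h import *
from plant import capture
st((30,-55,106))
for n in("wrist",):
    c=capture(n); cv2.imwrite(f"pics/{n}3.png",c["image"][:,:,::-1])
E
```

```text
time: 4.55
ee_pos: [0.5812, -0.2054, 0.1068]
eef_rot: [-0.699, 0.109, -0.108, 0.699]
contact_force: [-6.3, 1.3, 5.1]
width: 0.027
t 4.55 tcp [ 0.5812 -0.2054  0.1068] case mm [ 30.4 -55.2] z 106.8 w 27.0
q [-0.52   0.48   1.528 -0.     1.135 -0.213] F [-6.3  1.3  5.1] Fcase [-0.7  6.3]
tool x in case ang -90.1 y [-1.5e-03  3.0e-04 -1.0e+00] z [ 0.302  0.953 -0.   ]
need world [ 0.5809 -0.2057  0.106 ] tool shift [-0.2  0.8 -0.4]
```

View pics/wrist3.png

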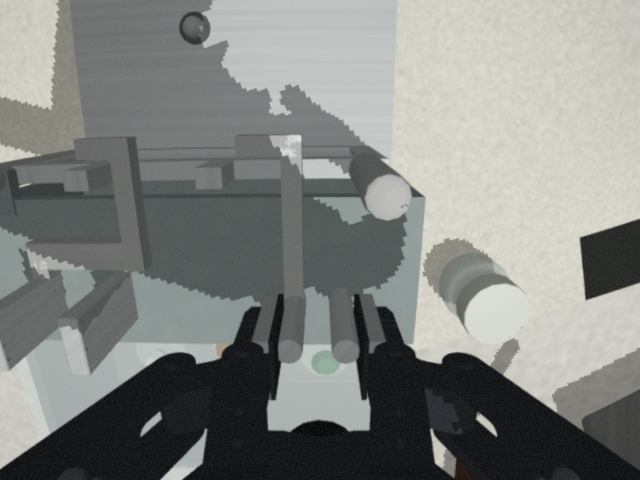

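The sliding pin has moved next to the fixed one. The push is still one-sided (about 6 N), so I'll squeeze on to the stop.

```bash
python3 -m pendant '[[0,0,0,0,0,0,0.025],[0,0,0,0,0,0,0.022],[0,0,0,0,0,0,0.018],[0,0,0,0,0,0,0.018],[0,0,0,0,0,0,0.018]]' 40; python3 - <<'E'
from h import *
from plant import capture
st((30,-55,106))
for n in("wrist","top"):
    c=capture(n); cv2.imwrite(f"pics/{n}4.png",c["image"][:,:,::-1])
i=cv2.imread("pics/wrist4.png")[260:420,220:420];cv2.imwrite("pics/wc4.png",cv2.resize(i,None,fx=3.5,fy=3.5,interpolation=cv2.INTER_CUBIC))
E
```

```text
time: 5.1
ee_pos: [0.5813, -0.2054, 0.1068]
eef_rot: [-0.699, 0.109, -0.108, 0.699]
contact_force: [-5.7, 1.1, 5.2]
width: 0.0269
t 5.1 tcp [ 0.5813 -0.2054  0.1068] case mm [ 30.4 -55.4] z 106.8 w 26.9
q [-0.52   0.48   1.528 -0.     1.135 -0.213] F [-5.7  1.1  5.2] Fcase [-0.7  5.8]
tool x in case ang -90.1 y [-1.2e-03  2.0e-04 -1.0e+00] z [ 0.302  0.953 -0.   ]
need world [ 0.5809 -0.2057  0.106 ] tool shift [-0.4  0.8 -0.4]
```

View pics/wc4.png

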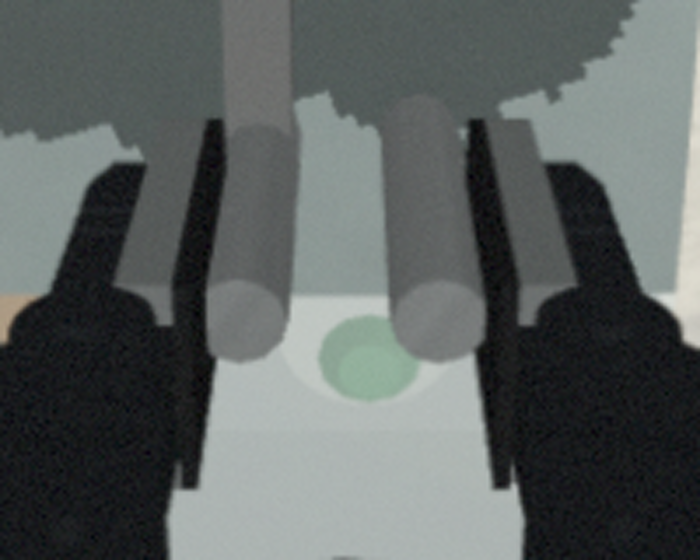

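The pin axes are now about 55 px apart, against 90 px for 32 mm when out, so about 19.6 mm and home. I'll release and go over to the tabs.

```bash
python3 -m pendant '[[0,0,0,0,0,0,0.05],[0,0,0,0,0,0,0.085],[0,0,0,0,0,0,0.085],[0,0,0,0,0,0,0.085],[0,-0.02,0,0,0,0,0.085],[0,-0.025,0,0,0,0,0.085],[0,-0.025,0,0,0,0,0.085],[-0.02,0,0,0,0,0,0.085],[-0.03,0,0,0,0,0,0.085],[-0.03,0,0,0,0,0,0.085],[-0.018,0,0,0,0,0,0.085],[0,0,0,0,0,0,0.085]]' && python3 - <<'E'
from h import *
from plant import capture
st((30,43,106))
c=capture("wrist"); cv2.imwrite(f"pics/wrist5.png",c["image"][:,:,::-1]);np.savez("wrist5.npz",**c)
i=c["image"][180:400,160:480,::-1];cv2.imwrite("pics/wc5.png",cv2.resize(i,None,fx=2.5,fy=2.5,interpolation=cv2.INTER_CUBIC))
E
```

```text
time: 6.4
ee_pos: [0.4869, -0.1752, 0.1765]
eef_rot: [-0.699, 0.109, -0.108, 0.699]
contact_force: [-0.2, -0.2, 0.1]
width: 0.0847
t 6.4 tcp [ 0.4869 -0.1752  0.1765] case mm [30.9 43.9] z 176.5 w 84.7
q [-0.561  0.246  1.693 -0.     1.204 -0.253] F [-0.2 -0.2  0.1] Fcase [-0.2  0.1]
tool x in case ang -90.13 y [-8.e-04  5.e-04 -1.e+00] z [0.303 0.953 0.   ]
need world [ 0.4874 -0.1763  0.106 ] tool shift [ 0.9 70.5 -0.9]
```

View pics/wc5.png

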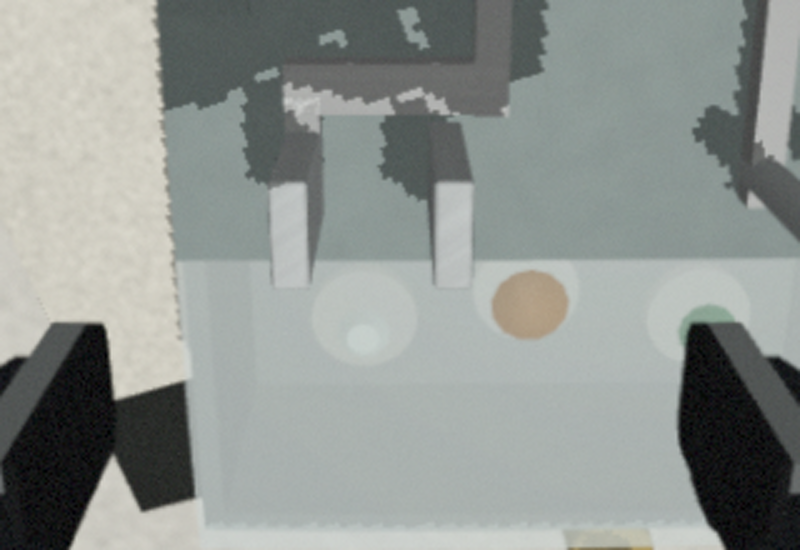

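The tab tops are at crop (290,235) and (453,235). The home centre works out at x≈401 and the jaw centre is at 395, so they line up. I'll go down.

```bash
python3 -m pendant '[[0.0005,0.015,-0.0005,0,0,0,0.085],[0,0.02,0,0,0,0,0.085],[0,0.02,0,0,0,0,0.085],[0,0.015,0,0,0,0,0.085],[0,0,0,0,0,0,0.085],[0,0,0,0,0,0,0.06],[0,0,0,0,0,0,0.045],[0,0,0,0,0,0,0.038],[0,0,0,0,0,0,0.032],[0,0,0,0,0,0,0.028],[0,0,0,0,0,0,0.024],[0,0,0,0,0,0,0.018]]' 40 && python3 -m pendant '[[0,0,0,0,0,0,0.018],[0,0,0,0,0,0,0.018],[0,0,0,0,0,0,0.018]]' 40; python3 - <<'E'
from h import *
from plant import capture
st((30,43,106))
c=capture("wrist"); cv2.imwrite(f"pics/wrist6.png",c["image"][:,:,::-1])
i=c["image"][180:400,160:480,::-1];cv2.imwrite("pics/wc6.png",cv2.resize(i,None,fx=2.5,fy=2.5,interpolation=cv2.INTER_CUBIC))
E
```

```text
time: 7.65
ee_pos: [0.4876, -0.1761, 0.1072]
eef_rot: [-0.699, 0.109, -0.107, 0.699]
contact_force: [-6.4, 2.5, 7.3]
width: 0.0286
time: 7.95
ee_pos: [0.4876, -0.1761, 0.1072]
eef_rot: [-0.699, 0.109, -0.107, 0.699]
contact_force: [-6.3, 1.6, 6.5]
width: 0.0282
t 7.95 tcp [ 0.4876 -0.1761  0.1072] case mm [30.2 42.9] z 107.2 w 28.2
q [-5.620e-01  3.240e-01  1.776e+00 -1.000e-03  1.045e+00 -2.540e-01] F [-6.3  1.6  6.5] Fcase [-0.4  6.5]
tool x in case ang -90.1 y [-2.6e-03  8.0e-04 -1.0e+00] z [ 0.302  0.953 -0.   ]
need world [ 0.4874 -0.1763  0.106 ] tool shift [-0.1  1.2 -0.2]
```

View pics/wc6.png

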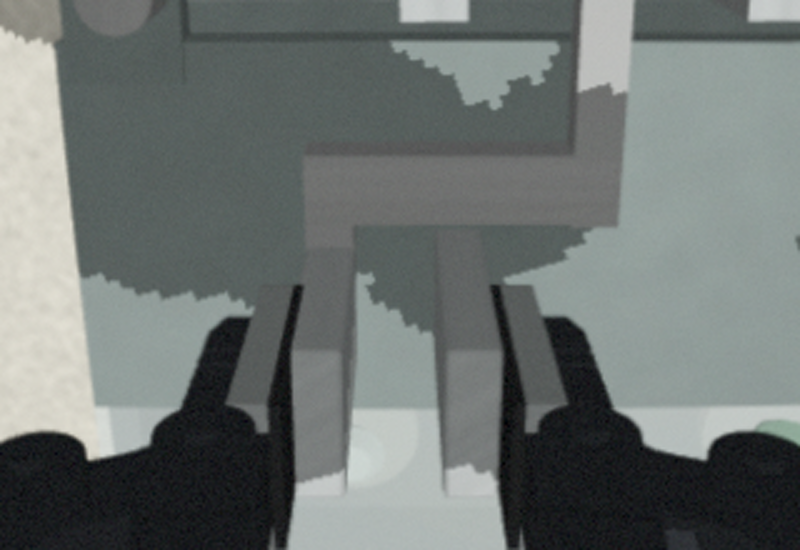

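The tabs are nearly home, but the width stalled at 28.2 mm against 26.9 mm for the pins. I'll squeeze harder to find the stop.

```bash
python3 -m pendant '[[0,0,0,0,0,0,0.018],[0,0,0,0,0,0,0.015],[0,0,0,0,0,0,0.012],[0,0,0,0,0,0,0.012],[0,0,0,0,0,0,0.012]]' 70; python3 - <<'E'
from h import *
from plant import capture
st((30,43,106))
c=capture("wrist"); cv2.imwrite(f"pics/wrist7.png",c["image"][:,:,::-1])
i=c["image"][300:400,260:380,::-1];cv2.imwrite("pics/wc7.png",cv2.resize(i,None,fx=6,fy=6,interpolation=cv2.INTER_CUBIC))
E
```

```text
time: 8.5
ee_pos: [0.4879, -0.1762, 0.1076]
eef_rot: [-0.699, 0.109, -0.108, 0.699]
contact_force: [-4.2, 1.6, 8.6]
width: 0.0269
t 8.5 tcp [ 0.4879 -0.1762  0.1076] case mm [30.2 42.5] z 107.6 w 26.9
q [-0.561  0.324  1.775 -0.     1.045 -0.254] F [-4.2  1.6  8.6] Fcase [0.3 4.5]
tool x in case ang -90.11 y [-1.9e-03  7.0e-04 -1.0e+00] z [0.303 0.953 0.   ]
need world [ 0.4874 -0.1763  0.106 ] tool shift [-0.5  1.6 -0.2]
```

View pics/wc7.png

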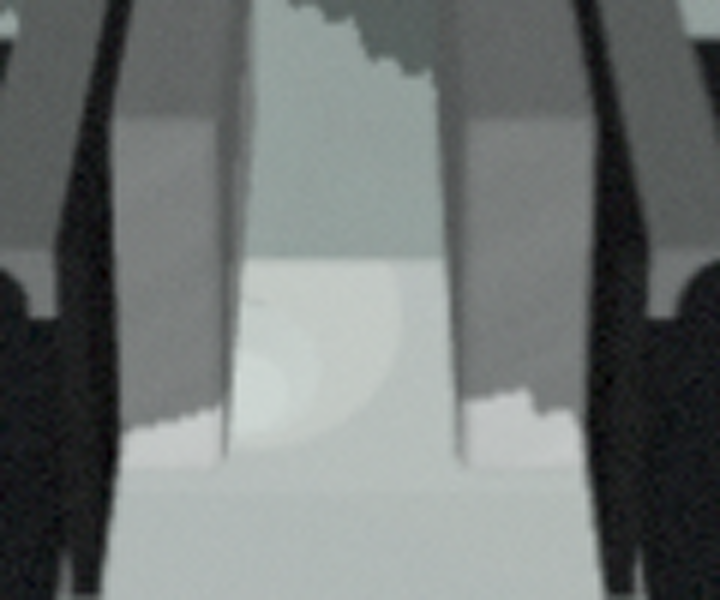

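The inner tab gap is 40.5 px. At the 2.81 px/mm scale that is about 14.3 mm against 14 mm when home, so the catch is at its stop. I'll release and move to the post.

```bash
python3 -m pendant '[[0,0,0,0,0,0,0.04],[0,0,0,0,0,0,0.07],[0,0,0,0,0,0,0.085],[0,0,0,0,0,0,0.085],[0,-0.02,0,0,0,0,0.085],[0,-0.025,0,0,0,0,0.085],[0,-0.025,0,0,0,0,0.085],[0,0,0,0,0,0,0.085]]' 60 && python3 -m pendant '[[0.02,0,0.01,0,0,0,0.06],[0.03,0,0.015,0,0,0,0.05],[0.03,0,0.015,0,0,0,0.05],[0.028,0,0.01,0,0,0,0.05],[0.01,0,0.005,0,0,0,0.05],[0,0,0,0,0,0,0.05],[0,0,0,0,0,0,0.05]]'; python3 - <<'E'
from h import *
from plant import capture
st((85,-75,104))
c=capture("wrist"); cv2.imwrite(f"pics/wrist8.png",c["image"][:,:,::-1]);np.savez("wrist8.npz",**c)
c=capture("top"); i=c["image"][180:330,285:485,::-1];cv2.imwrite("pics/tc8.png",cv2.resize(i,None,fx=4,fy=4,interpolation=cv2.INTER_CUBIC))
E
```

```text
time: 9.35
ee_pos: [0.4912, -0.178, 0.1799]
eef_rot: [0.7, -0.106, 0.111, -0.698]
contact_force: [0.8, -1.0, -0.4]
width: 0.0846
time: 10.05
ee_pos: [0.6169, -0.1598, 0.1755]
eef_rot: [-0.699, 0.109, -0.107, 0.699]
contact_force: [0.1, -0.1, -0.0]
width: 0.0501
t 10.05 tcp [ 0.6169 -0.1598  0.1755] case mm [ 84.6 -75.6] z 175.5 w 50.1
q [-0.428  0.454  1.389 -0.     1.301 -0.121] F [ 0.1 -0.1 -0. ] Fcase [-0.1 -0.1]
tool x in case ang -90.11 y [-2.1e-03  6.0e-04 -1.0e+00] z [ 0.302  0.953 -0.   ]
need world [ 0.6165 -0.1593  0.104 ] tool shift [-0.4 71.5  0.4]
```

View pics/wrist8.png

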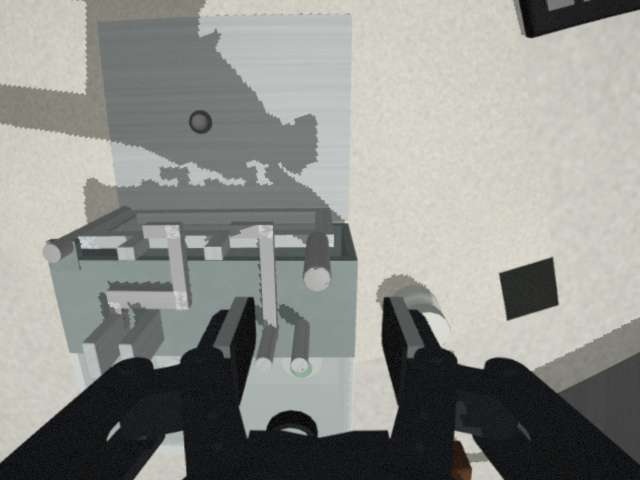

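View pics/tc8.png

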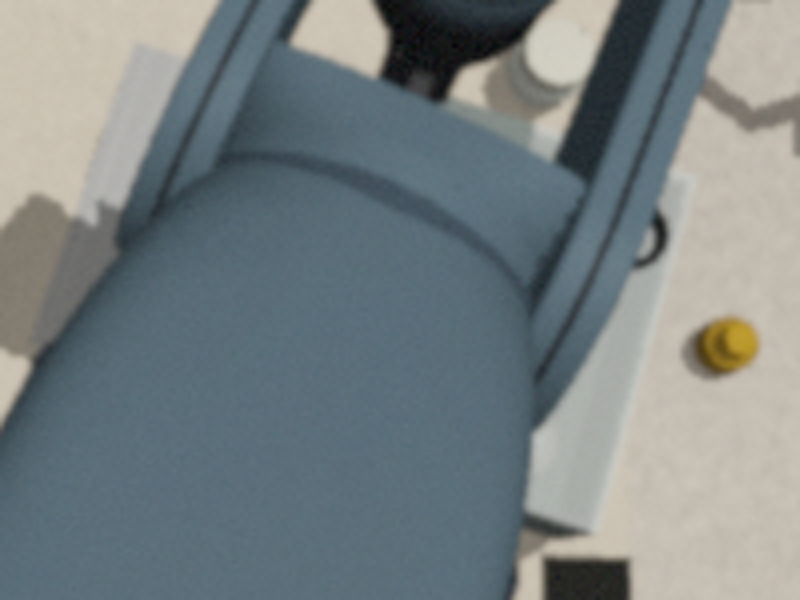

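Both catches look home. The post top is at (317,277) and the jaws are centred at x≈318. I'll go down and grip it.

```bash
python3 -m pendant '[[0,0.015,0,0,0,0,0.05],[0,0.02,0,0,0,0,0.05],[0,0.02,0,0,0,0,0.05],[0,0.015,0,0,0,0,0.05],[0,0,0,0,0,0,0.05],[0,0,0,0,0,0,0.03],[0,0,0,0,0,0,0.018],[0,0,0,0,0,0,0.012],[0,0,0,0,0,0,0.005],[0,0,0,0,0,0,0.005]]' 50; python3 - <<'E'
from h import *
from plant import capture
st((85,-75,104))
c=capture("wrist"); cv2.imwrite(f"pics/wrist9.png",c["image"][:,:,::-1]);np.savez("wrist8.npz",**c)
# arc steps, per 0.0625 rad to 1.5
a=np.arange(0,1.51,.125); P=np.c_[85+160*np.sin(a),85-160*np.cos(a)]
for k,d in zip(a[1:],np.diff(P,axis=0)): print(k.round(3),"tool x",(-d[1]).round(1),"tool z",d[0].round(1))
E
```

```text
time: 11.15
ee_pos: [0.6162, -0.1594, 0.1077]
eef_rot: [-0.699, 0.109, -0.107, 0.699]
contact_force: [-8.0, 2.3, 6.8]
width: 0.0129
t 11.15 tcp [ 0.6162 -0.1594  0.1077] case mm [ 84.8 -74.8] z 107.7 w 12.9
q [-4.280e-01  5.120e-01  1.471e+00 -1.000e-03  1.162e+00 -1.200e-01] F [-8.   2.3  6.8] Fcase [-0.2  8.3]
tool x in case ang -90.1 y [-3.2e-03  7.0e-04 -1.0e+00] z [ 0.302  0.953 -0.   ]
need world [ 0.6165 -0.1593  0.104 ] tool shift [0.3 3.7 0.2]
0.125 tool x -1.2 tool z 19.9
0.25 tool x -3.7 tool z 19.6
0.375 tool x -6.1 tool z 19.0
0.5 tool x -8.5 tool z 18.1
0.625 tool x -10.7 tool z 16.9
0.75 tool x -12.7 tool z 15.4
0.875 tool x -14.5 tool z 13.7
1.0 tool x -16.1 tool z 11.8
1.125 tool x -17.5 tool z 9.7
1.25 tool x -18.5 tool z 7.5
1.375 tool x -19.3 tool z 5.1
1.5 tool x -19.8 tool z 2.7
```

View pics/wrist9.png

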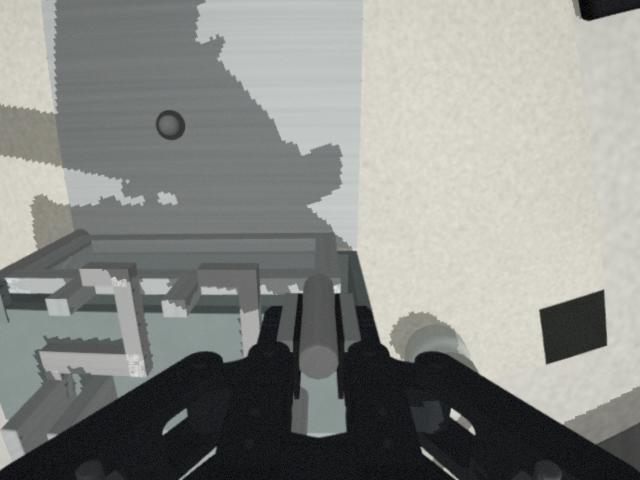

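The post is held, at (318,330). I'll draw the gate out along the arc, starting to about 0.25 rad.

```bash
python3 -m pendant '[[0,0,0.005,0,0,0,0.005],[-0.0005,0,0.0075,0,0,0,0.005],[-0.0007,0,0.0075,0,0,0,0.005],[-0.0015,0,0.0098,0,0,0,0.005],[-0.0022,0,0.0098,0,0,0,0.005],[0,0,0,0,0,0,0.005]]'; python3 -c "
from h import *
st((85+160*np.sin(.5),85-160*np.cos(.5),107))"
```

```text
time: 11.8
ee_pos: [0.6226, -0.1198, 0.1077]
eef_rot: [0.699, -0.109, 0.106, -0.699]
contact_force: [-11.7, -0.6, 8.0]
width: 0.0125
t 11.8 tcp [ 0.6226 -0.1198  0.1077] case mm [124.5 -69. ] z 107.7 w 12.5
q [-0.365  0.509  1.476 -0.002  1.161 -0.058] F [-11.7  -0.6   8. ] Fcase [-4.1 11. ]
tool x in case ang -90.02 y [-5.1e-03 -1.0e-04 -1.0e+00] z [ 0.301  0.954 -0.002]
need world [ 0.6209 -0.0802  0.107 ] tool shift [-13.6   0.7  37.2]
```

```bash
python3 -m pendant '[[-0.003,0,0.0095,0,0,0,0.005],[-0.0034,0,0.0095,0,0,0,0.005],[-0.0042,0,0.009,0,0,0,0.005],[-0.0045,0,0.009,0,0,0,0.005],[-0.0053,0,0.0085,0,0,0,0.005],[-0.0057,0,0.0084,0,0,0,0.005]]' && python3 -c "
from h import *
st((85+160*np.sin(.875),85-160*np.cos(.875),107))"
```

```text
time: 12.4
ee_pos: [0.6156, -0.0624, 0.1077]
eef_rot: [0.7, -0.109, 0.108, -0.698]
contact_force: [-5.9, -4.7, 3.7]
width: 0.0125
t 12.4 tcp [ 0.6156 -0.0624  0.1077] case mm [177.1 -45. ] z 107.7 w 12.5
q [-0.28   0.482  1.521 -0.003  1.139  0.029] F [-5.9 -4.7  3.7] Fcase [-6.3  4.2]
tool x in case ang -90.09 y [-0.0015 -0.0023 -1.    ] z [ 0.302  0.953 -0.003]
need world [ 0.5986 -0.0249  0.107 ] tool shift [-27.5   0.6  30.7]
```

```bash
python3 -m pendant '[[-0.0062,0,0.0078,0,0,0,0.005],[-0.0065,0,0.0076,0,0,0,0.005],[-0.0071,0,0.007,0,0,0,0.005],[-0.0074,0,0.0067,0,0,0,0.005],[-0.008,0,0.006,0,0,0,0.005],[-0.0081,0,0.0058,0,0,0,0.005],[0,0,0,0,0,0,0.005]]' && python3 - <<'E'
from h import *
from plant import capture
st((85+160*np.sin(1.25),85-160*np.cos(1.25),107))
c=capture("wrist"); cv2.imwrite(f"pics/wrist10.png",c["image"][:,:,::-1])
E
```

```text
time: 13.1
ee_pos: [0.5881, -0.0079, 0.1076]
eef_rot: [-0.698, 0.107, -0.109, 0.699]
contact_force: [0.4, 0.5, 6.5]
width: 0.0125
t 13.1 tcp [ 0.5881 -0.0079  0.1076] case mm [220.9  -2.4] z 107.6 w 12.5
q [-2.040e-01  4.310e-01  1.606e+00  1.000e-03  1.102e+00  1.030e-01] F [0.4 0.5 6.5] Fcase [ 0.6 -0.2]
tool x in case ang -90.09 y [ 2.3e-03  8.0e-04 -1.0e+00] z [0.302 0.953 0.001]
need world [0.5577 0.0185 0.107 ] tool shift [-37.    0.6  15.9]
```

View pics/wrist10.png

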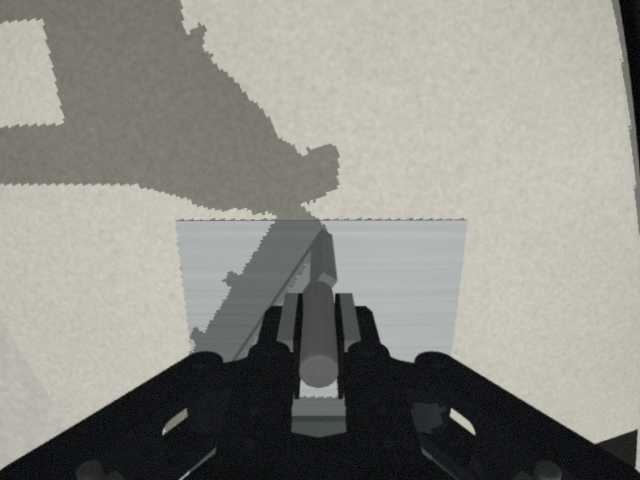

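The gate is past the detent at about 1.0 rad, with the post still between the pads at (318,335). I'll carry on to about 1.5 rad.

```bash
python3 -m pendant '[[-0.0086,0,0.005,0,0,0,0.005],[-0.0089,0,0.0047,0,0,0,0.005],[-0.0092,0,0.004,0,0,0,0.005],[-0.0093,0,0.0035,0,0,0,0.005],[-0.0096,0,0.0028,0,0,0,0.005],[-0.0097,0,0.0023,0,0,0,0.005],[-0.0099,0,0.0016,0,0,0,0.005],[-0.0065,0,0.0009,0,0,0,0.005],[-0.003,0,0.0002,0,0,0,0.005],[0,0,0,0,0,0,0.005],[0,0,0,0,0,0,0.005],[0,0,0,0,0,0,0.005]]' && python3 - <<'E'
from h import *
from plant import capture
st((85+160*np.sin(1.5),85-160*np.cos(1.5),107))
for n in("wrist","top","side"):
    c=capture(n); cv2.imwrite(f"pics/{n}11.png",c["image"][:,:,::-1])
E
```

```text
time: 14.35
ee_pos: [0.5263, 0.0393, 0.1077]
eef_rot: [-0.697, 0.106, -0.11, 0.7]
contact_force: [5.7, 5.9, 5.5]
width: 0.0126
t 14.35 tcp [0.5263 0.0393 0.1077] case mm [247.3  70.7] z 107.7 w 12.6
q [-0.139  0.333  1.76   0.004  1.043  0.166] F [5.7 5.9 5.5] Fcase [ 7.3 -3.6]
tool x in case ang -90.11 y [ 0.0057  0.0028 -1.    ] z [0.303 0.953 0.004]
need world [0.5227 0.0376 0.107 ] tool shift [-3.   0.6 -2.7]
```

View pics/wrist11.png

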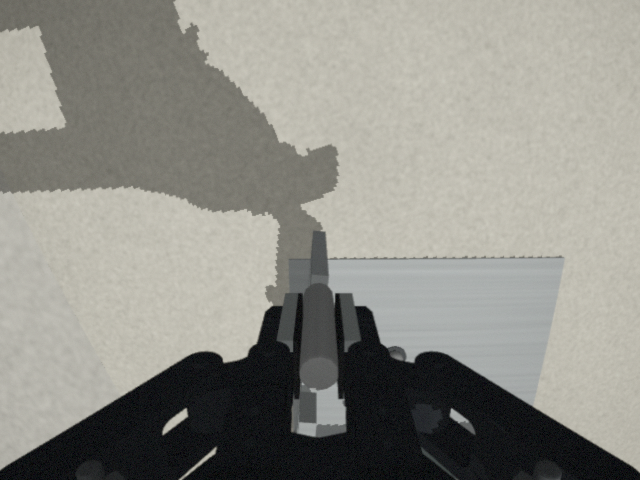

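View pics/side11.png

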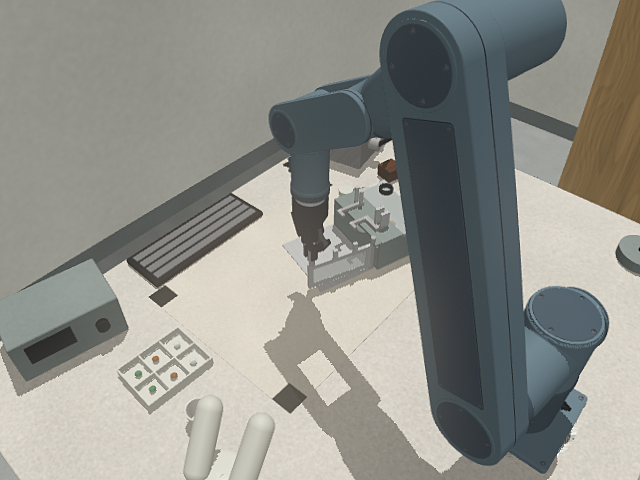

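View pics/top11.png

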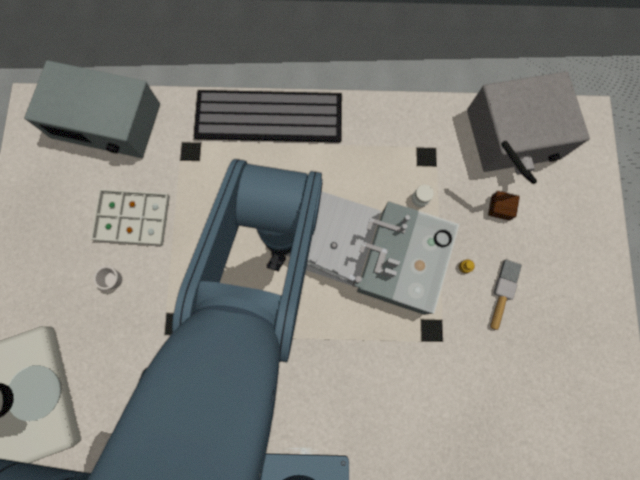

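The gate stands at about 1.48 rad, held by its post, and the bystanders are where they were. I'll take a last close look at the catches and check that everything is still.

```bash
python3 -m pendant '[[0,0,0,0,0,0,0.005],[0,0,0,0,0,0,0.005],[0,0,0,0,0,0,0.005]]' >/dev/null; python3 - <<'E'
from h import *
from plant import sense
st(); print(sense()["dq"].round(4))
i=cv2.imread("pics/top11.png")[180:330,285:485]; cv2.imwrite("pics/tc11.png",cv2.resize(i,None,fx=4,fy=4,interpolation=cv2.INTER_CUBIC))
E
```

```text
t 14.8 tcp [0.5264 0.0393 0.1077] case mm [247.3  70.7] z 107.7 w 12.5
q [-0.139  0.334  1.76   0.004  1.043  0.166] F [6.1 5.2 4.8] Fcase [ 6.8 -4.3]
tool x in case ang -90.11 y [ 0.0057  0.0028 -1.    ] z [0.303 0.953 0.004]
[ 0.0003 -0.001  -0.0004 -0.0011  0.0014 -0.0011]
```

View pics/tc11.png

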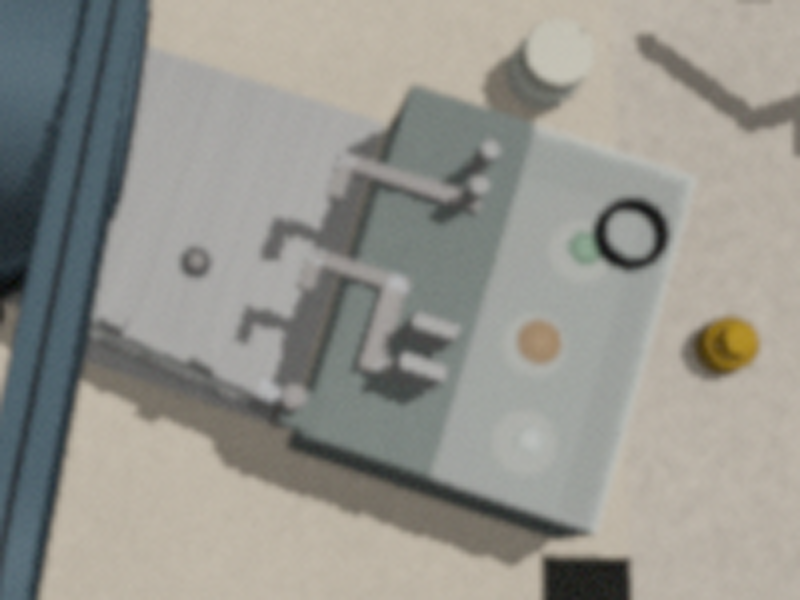

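The top view shows the pins at (490,148) and (478,186), and the tabs at (436,326) and (421,366). By ratio that is about 21 mm and 22 mm apart, so both are home.

```bash
python3 -c "
from plant import hand_in
print(hand_in())"
```

```text
the job is handed in; nothing more can be done
None
```

I squeezed the round-pin catch home, then the flat-tab catch. I then pinched the gate's post and swung the gate past its detent, and handed in at 14.8 s of the 51 s allowed. Hand-in gave no verdict, so the figures below come from my own measurements.

| Check | Last reading | Wanted |
|---|---|---|
| Gate angle (from where the gripper held the post) | about 1.48 rad, arm joints still | 1.25 to 1.66 rad |
| Hold on the post | grip set to 50 N; fingers stopped at 12.5 mm on the 14 mm bar | over 1 N |
| Round pins, axis to axis | about 20–21 mm | 20 mm at home |
| Flat tabs, middle to middle | about 22 mm | 22 mm at home |
| Bystanders | none visibly moved in the before and after pictures | within 30 mm |

- **Camera disagreement:** the top and wrist cameras put the case about 2 mm apart, so I aimed at the mean of the two. Both grips still landed well.
- **Width reading:** the gripper shows 1 to 3 mm less than the true size when squeezing. I judged the catches home from the pictures rather than from that number.
- **Tab catch:** the squeeze first stopped at 28.2 mm, against 26.9 mm for the pins. I pressed again at 70 N and the tabs did not visibly move, so they were already at their stop.

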